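# Set out a clock's wheel train by size

### The job

Pick out the four toothed brass wheels and set each one, by its hub, flat into its own beech dish by size: the largest wheel in the largest dish, the second largest in the second largest, and so on down to the smallest. Set them down gently rather than dropping them, and leave the cherry pendulum guide and the plain brass pendulum bob standing and lying where they are.

Things in the scene. Friction and masses are not known exactly. Their poses are not given: they have to be found in the camera images.
- great_wheel_center (a point): The largest of four toothed brass clock wheels: spoked disc 66 mm across and 6 mm thick, lying flat, with a round steel hub 12 mm in diameter standing up 30 mm from the middle of the disc (whole height 36 mm). The hub is the place to grip, from above. Point: on the hub's axis, half-way up, 18 mm above the wheel's underside; z along the hub, up. Loose, about 25 to 130 g.
- second_wheel_center (a point): The second largest of four toothed brass clock wheels: spoked disc 54 mm across and 6 mm thick, lying flat, with a round steel hub 12 mm in diameter standing up 30 mm from the middle of the disc (whole height 36 mm). The hub is the place to grip, from above. Point: on the hub's axis, half-way up, 18 mm above the wheel's underside; z along the hub, up. Loose, about 25 to 130 g.
- third_wheel_center (a point): The third largest of four toothed brass clock wheels: spoked disc 42 mm across and 6 mm thick, lying flat, with a round steel hub 12 mm in diameter standing up 30 mm from the middle of the disc (whole height 36 mm). The hub is the place to grip, from above. Point: on the hub's axis, half-way up, 18 mm above the wheel's underside; z along the hub, up. Loose, about 25 to 130 g.
- escape_wheel_center (a point): The smallest of four toothed brass clock wheels: spoked disc 32 mm across and 6 mm thick, lying flat, with a round steel hub 12 mm in diameter standing up 30 mm from the middle of the disc (whole height 36 mm). The hub is the place to grip, from above. Point: on the hub's axis, half-way up, 18 mm above the wheel's underside; z along the hub, up. Loose, about 25 to 130 g.
- dish_82_floor (a point): The largest of four round beech dishes with grey felt floors, fixed to the tray: recess 82 mm across inside, 96 mm outside, rim top 12 mm above the tray, floor 6 mm above the tray (recess 6 mm deep, as deep as a wheel's disc is thick). Point: centre of the recess floor; z up.
- dish_70_floor (a point): The second largest of four round beech dishes with grey felt floors, fixed to the tray: recess 70 mm across inside, 84 mm outside, rim top 12 mm above the tray, floor 6 mm above the tray (recess 6 mm deep, as deep as a wheel's disc is thick). Point: centre of the recess floor; z up.
- dish_58_floor (a point): The third largest of four round beech dishes with grey felt floors, fixed to the tray: recess 58 mm across inside, 72 mm outside, rim top 12 mm above the tray, floor 6 mm above the tray (recess 6 mm deep, as deep as a wheel's disc is thick). Point: centre of the recess floor; z up.
- dish_48_floor (a point): The smallest of four round beech dishes with grey felt floors, fixed to the tray: recess 48 mm across inside, 62 mm outside, rim top 12 mm above the tray, floor 6 mm above the tray (recess 6 mm deep, as deep as a wheel's disc is thick). Point: centre of the recess floor; z up.
- guide_center (a point): A turned cherry-wood pendulum guide standing upright among the parts, 40 mm across its foot, 55 mm tall; not to be disturbed. Point: on its axis, half-way up.
- bob_center (a point): A plain brass pendulum bob, a smooth round disc without teeth or hub, 44 mm across, 10 mm thick, lying flat among the parts; not to be disturbed. Point: its centre.
Not all that is in view belongs to the job. Leave any blue or turquoise look-alike of the part that bears dish_70_floor alone.

How it is judged (in metres and radians):
At the end, for the whole second after the job is handed in: Each toothed wheel rests flat (within 0.08 rad, at floor height within 4 mm) on the floor of the dish of its own size rank, centred within 12 mm (the recess itself leaves 8 mm of play), released and at rest (below 0.02 m/s) (horizontal distance between great_wheel_center and dish_82_floor below 0.012 m and z of great_wheel_center in the frame of dish_82_floor between 0.014 and 0.022 m and angle between each of great_wheel_center, second_wheel_center, third_wheel_center, escape_wheel_center's own z axis and vertical below 0.08 rad and linear speed of each of great_wheel, second_wheel, third_wheel, escape_wheel below 0.02 m/s and horizontal distance between second_wheel_center and dish_70_floor below 0.012 m and z of second_wheel_center in the frame of dish_70_floor between 0.014 and 0.022 m and horizontal distance between third_wheel_center and dish_58_floor below 0.012 m and z of third_wheel_center in the frame of dish_58_floor between 0.014 and 0.022 m and horizontal distance between escape_wheel_center and dish_48_floor below 0.012 m and z of escape_wheel_center in the frame of dish_48_floor between 0.014 and 0.022 m); the robot touches nothing.
It fails at once if a wheel is dropped or thrown into its dish (faster than 0.5 m/s within 50 mm above the dish's floor) ((horizontal distance between great_wheel_center and dish_82_floor below 0.035 m and z of great_wheel_center in the frame of dish_82_floor below 0.068 m and linear speed of great_wheel above 0.5 m/s) or (horizontal distance between second_wheel_center and dish_70_floor below 0.035 m and z of second_wheel_center in the frame of dish_70_floor below 0.068 m and linear speed of second_wheel above 0.5 m/s) or (horizontal distance between third_wheel_center and dish_58_floor below 0.035 m and z of third_wheel_center in the frame of dish_58_floor below 0.068 m and linear speed of third_wheel above 0.5 m/s) or (horizontal distance between escape_wheel_center and dish_48_floor below 0.035 m and z of escape_wheel_center in the frame of dish_48_floor below 0.068 m and linear speed of escape_wheel above 0.5 m/s)).
It fails at once if the cherry pendulum guide is moved more than 15 mm or knocked over (distance of guide_center from where it was at the start of the episode above 0.015 m).
It fails at once if the brass pendulum bob is moved more than 15 mm or knocked over (distance of bob_center from where it was at the start of the episode above 0.015 m).
It also fails if it takes over 112 s, if anything falls off the work surface, if the arm or the gripper's body presses on something with over 40 N, if the wrist force passes 120 N, or if a joint passes its speed limit or range.

### The arm

A 6-joint arm with a two-finger parallel gripper is mounted at the origin on the work surface. World frame = base frame: x ahead of the robot, y to its left, z up, the work surface at z = 0. Lengths are in mm, angles in rad, forces in N, time in s.
With the tool pointing down it reaches from about 300 to 775 mm from the base axis. Payload 14.6 kg.
Tool frame: the origin (TCP) lies between the finger pads; the fingertips stand 8 mm ahead of it and the grasp point (between the pads) lies 11 mm behind it; x points along the fingers, y is the direction in which the jaws open and shut, and the axes are right-handed (so a half turn about x gives the same grasp; the last joint's range is limited). The gripper opens to 94 mm and grips with 3 to 60 N. Pads are 16 mm wide; open, the fingers measure 119 mm over their backs; the gripper's body (75 mm by 177 mm) begins 78 mm behind the grasp point.
Start: joints at [1.247, 0.3, 1.521, -0, 1.321, -0.067], TCP at [139.691, 531.955, 213.446] pointing down, gripper open.
Joint ranges: [-3.03, 3.03], [-0.79, 2.21], [0.23, 2.52], [-1.04, 4.18], [0, 3.07], [-2.55, 2.55]. Speed limits (rad/s): [2.22, 2.22, 2.57, 3.14, 3.14, 3.14].

### API

Orientations are given as [roll, pitch, yaw] about the fixed x, y, z axes, in that order (R = Rz(yaw) Ry(pitch) Rx(roll)).
In Python, from cell import telemetry, camera, calibration, order gives the robot as it stands.
- The arm moves only by the shell command python3 -m handwheel 'ROWS' [FORCE]. ROWS is JSON, a list of rows, each a list of 7 numbers: the turn, a rotation vector about the tool's x, y, z as a fraction of full scale, then the shift along the tool's x, y, z as a fraction of full scale, then the opening, from 0 (shut) to 1 (fully open). A call has 1 to 12 rows; each row is the pose to reach, as a shift and turn from the pose measured when the call began, along the tool's axes at that moment, turning the shorter way round; what a row does not reach only later rows make up. Full scale, the value 1, is 300 mm for a shift and pi rad for a turn. A row lasts 1/8 s, in which the tool goes at most 62.5 mm and 10.7 degrees, less where a joint would pass 70% of its speed; a pose out of reach is approached as far as the arm can. A call with a number of a shift or a turn outside -1 to 1 is refused whole. A call with a gripper value outside its range is refused whole. The fingers move at their own pace and stop on an object; FORCE is the grip in N (left out, the last holds). Time passes only in rows, so rows that repeat a pose let the fingers close. It gives the time, the measured TCP pose, the force and the opening at its end, in the units of the state.
- telemetry.read_state(): the state, without advancing time (a new reading comes with each control period).
- camera(name): name is "side" or "top"; returns the picture (400x640x3 uint8, red, green, blue); there is no depth.
- calibration(name): a dict with "fov_y" (degrees; the focal length in pixels is half the picture's height over the tangent of half this angle, whatever the lens; pixels are square), "cx", "cy" (the principal point, pixels), "position" and "attitude" of the camera in the world. Camera axes: x right, y down, z forward; pixel columns grow to the right and rows downward; lengths in mm; the calibration is good to about 2 mm. A picture is of the moment at which its call begins. calibration takes no time and is no camera call.
- order.sign_off(): hands the job in, once; it reports no verdict.
The state is a dict: "clock": time; "joints": joint angles; "qd": joint speeds; "effort": joint torques, N m; "eef_pos": TCP position; "eef_rot": TCP orientation; "wrist_force": force on the tool from outside, world axes, zero at the start; "moment": the same for the moment, N m; "finger_gap": finger opening in mm.
Only numpy, scipy, OpenCV 4.12 (cv2) and the standard library are available. Lean on these libraries where they do the work, as an engineer would, in place of code of your own. Each camera call takes 0.05 s, during which the arm holds its last target.

## Working session

There is one attempt and no reset: what is moved stays moved. The work goes in short steps, Python scripts to look and compute and a shell command to move; the robot and the scene stay as the last step left them, time stands still between calls to the robot, and variables do not carry over. Pictures are saved under pics/ and viewed, and the job is handed in when it is done.

```bash
mkdir -p pics
python3 - <<'E'
from cell import telemetry,camera,calibration
import cv2
for n in("top","side"):
    im=camera(n); cv2.imwrite(f"pics/{n}0.png",im[:,:,::-1]); print(n,calibration(n))
print(telemetry.read_state())
E
```

```text
top {'fov_y': 50.266045225900314, 'cx': 320.20297825992844, 'cy': 189.040583958823, 'position': array([ 415.97534038,   10.65613185, 1052.22884829]), 'attitude': array([-2.96316705, -0.00532266, -1.55907043])}
side {'fov_y': 43.72255086012333, 'cx': 324.15832944380236, 'cy': 198.40963750507976, 'position': array([ 431.05740054, -759.74032684,  602.42441559]), 'attitude': array([-2.17911333,  0.01864523, -0.247362  ])}
{'clock': 0.1, 'joints': array([ 1.24740333e+00,  3.00419265e-01,  1.52151448e+00, -7.80348092e-06,
        1.32071326e+00, -6.65460986e-02]), 'qd': array([-0.00070048, -0.00122458, -0.00099963,  0.00140363,  0.00172258,
        0.00085508]), 'effort': array([ 1.96765919e-03, -5.32641113e+01, -3.53289771e+01,  7.10595120e-02,
        2.34146143e-02, -7.12920701e-05]), 'eef_pos': array([139.62064353, 531.74575608, 212.94293696]), 'eef_rot': array([-1.63017351,  1.56974195, -1.88701847]), 'wrist_force': array([-0.03994444, -0.53159452, -0.04934081]), 'moment': array([-0.05686729, -0.00654232,  0.03168224]), 'finger_gap': 93.81052632421074}
```

View pics/top0.png

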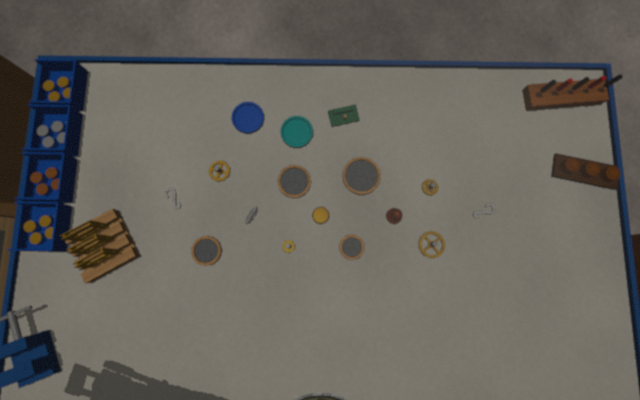

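View pics/side0.png

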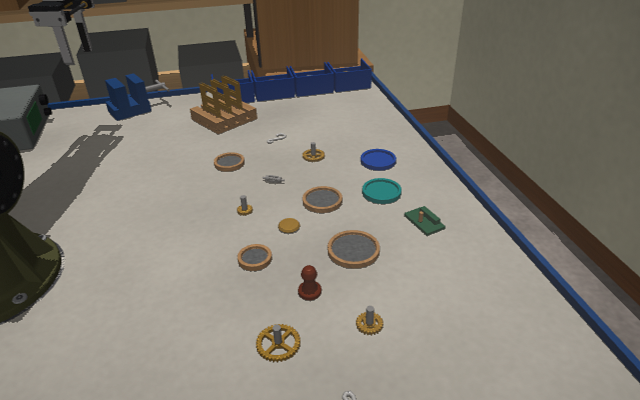

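The top view shows the dishes near (361,176), (294,181), (206,250) and (351,247). The wheels are near (431,244), (219,171), (430,187) and (289,246), with the bob at (320,215) and the guide at (394,215). The blue and turquoise discs are look-alikes. I'll enlarge crops for exact pixel positions.

Run:
```python
import cv2
im=cv2.imread("pics/top0.png")
c=im[140:270,185:325]; cv2.imwrite("pics/cA.png",cv2.resize(c,None,fx=5.5,fy=4.5*0+4.6 if 0 else 5.5*0+4.6,interpolation=cv2.INTER_CUBIC) if 0 else cv2.resize(c,(700,650)[:2] and (630,585),interpolation=cv2.INTER_CUBIC))
c=im[140:270,325:465]; cv2.imwrite("pics/cB.png",cv2.resize(c,(630,585),interpolation=cv2.INTER_CUBIC))
s=cv2.imread("pics/side0.png")
c=s[130:280,200:420]; cv2.imwrite("pics/cC.png",cv2.resize(c,None,fx=3.6,fy=3.6,interpolation=cv2.INTER_CUBIC))
c=s[240:380,230:420]; cv2.imwrite("pics/cD.png",cv2.resize(c,None,fx=4,fy=4,interpolation=cv2.INTER_CUBIC))
```

```text
(no output)
```

View pics/cA.png

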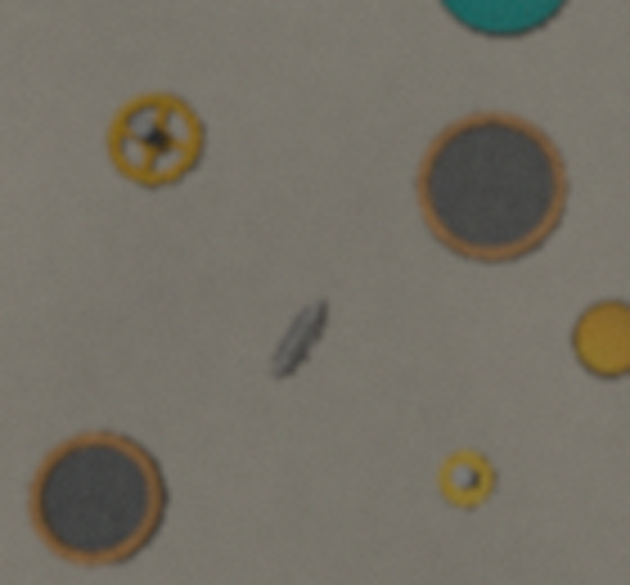

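View pics/cB.png

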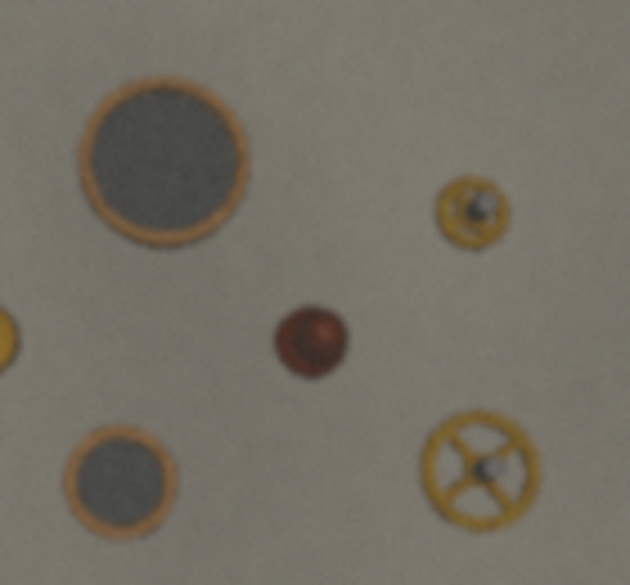

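View pics/cC.png

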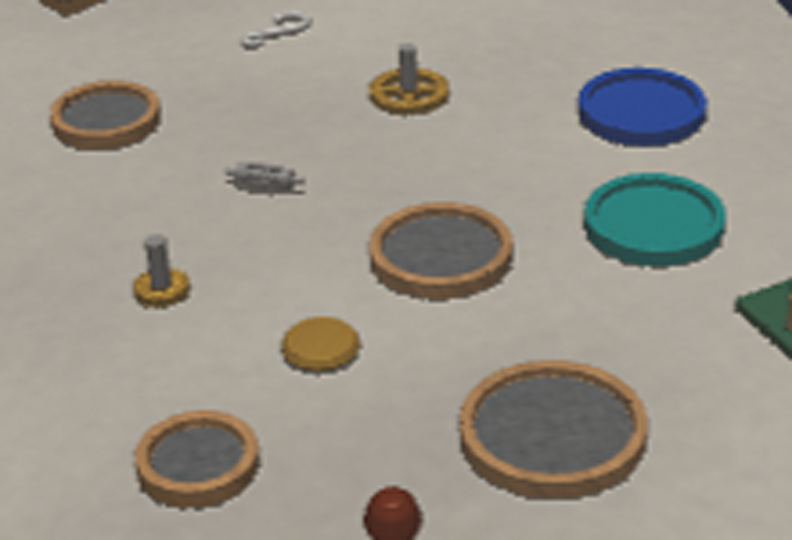

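View pics/cD.png

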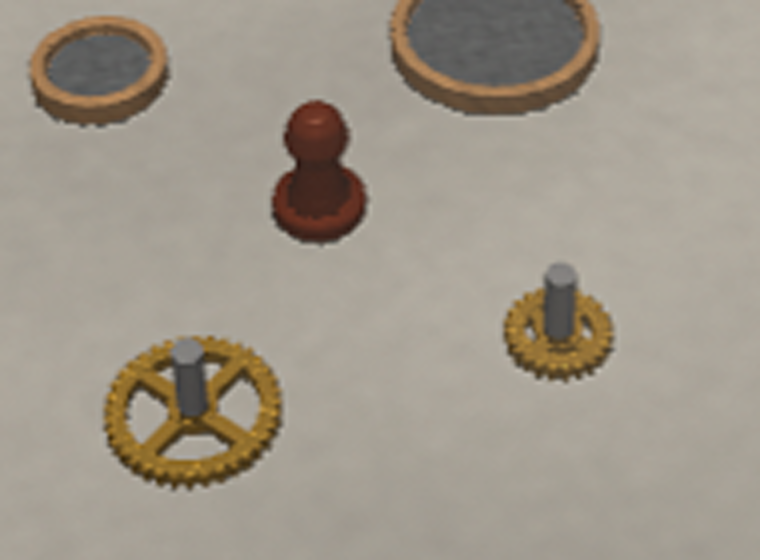

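```bash
cat > h.py <<'E'
import numpy as np
from scipy.spatial.transform import Rotation as Ro
from scipy.optimize import least_squares
from cell import calibration
C={n:calibration(n) for n in("top","side")}
def f(c): return 200/np.tan(np.radians(c["fov_y"]/2))
def ray(n,uv,z):
    c=C[n];d=Ro.from_euler('xyz',c["attitude"]).as_matrix()@np.array([(uv[0]-c["cx"])/f(c),(uv[1]-c["cy"])/f(c),1])
    return c["position"]+d*(z-c["position"][2])/d[2]
def proj(n,p):
    c=C[n];q=Ro.from_euler('xyz',c["attitude"]).as_matrix().T@(np.array(p)-c["position"])
    return np.array([c["cx"]+f(c)*q[0]/q[2],c["cy"]+f(c)*q[1]/q[2]])
def T(p,o,s): return ((p[0]+.5)/s-.5+o[0],(p[1]+.5)/s-.5+o[1])
E
python3 - <<'E'
from h import *
A=(185,140);B=(325,140);Cc=(200,130);D=(230,240)
P={'great':((481,470),B,(193,409),D,4,6),'great_hub':((493,466),B,(187,347),D,4,36),
'second':((156,139),A,(409,89),Cc,3.6,6),'third':((473,212),B,(558,330),D,4,6),'third_hub':((484,205),B,(560,271),D,4,36),
'escape':((467,478),A,(161,286),Cc,3.6,6),'second_hub':((152,134),A,(407,47),Cc,3.6,36),'escape_hub':((466,476),A,(155,240),Cc,3.6,36),
'd82':((164,161),B,(553,423),Cc,3.6,12),'d70':((492,187),A,(441,245),Cc,3.6,12),
'd58':((98,498),A,(105,113),Cc,3.6,12),'d48':((121,482),B,(197,450),Cc,3.6,12),'bob':((610,339),A,(320,340),Cc,3.6,10),'guide':((311,342),B,(319,200),D,4,10)}
for k,(a,o,b,o2,s,z) in P.items():
    t=ray('top',T(a,o,4.5),z);u=ray('side',T(b,o2,s),z)
    print(k,t.round(1)[:2],u.round(1)[:2],(t-u).round(1)[:2])
E
```

```text
great [ 471.7 -265.9] [ 472.5 -269.3] [-0.8  3.4]
great_hub [ 472.3 -264.4] [ 473.1 -265.8] [-0.8  1.4]
second [648.8 261.2] [650.1 259.9] [-1.3  1.2]
third [ 614.1 -266.4] [ 615.1 -268.6] [-1.   2.2]
third_hub [ 612.3 -264.5] [ 615.6 -266.2] [-3.3  1.7]
escape [463.3  83.1] [463.7  80.6] [-0.5  2.5]
second_hub [644.9 256.3] [650.4 263. ] [-5.6 -6.7]
escape_hub [462.9  81.6] [464.   83.1] [-1.  -1.6]
d82 [639.5 -94.2] [641.  -99.2] [-1.4  5. ]
d70 [622.7  72.9] [624.6  68.8] [-1.9  4.1]
d58 [450.  280.2] [450.6 273.9] [-0.6  6.3]
d48 [462.7 -70.1] [464.5 -71.9] [-1.8  1.8]
bob [539.3   6.6] [540.7   2.1] [-1.4  4.6]
guide [ 539.9 -174.2] [ 540.8 -180.6] [-0.9  6.4]
```

The two cameras agree to a few mm, and all the sizes match the stated parts. Next is a helper that converts world targets into row units.

```bash
cat >> h.py <<'E'
def go(p,quiet=False):
    "target TCP xyz, tool x down, tool y = world -/+? nearest cardinal"
    from cell import telemetry
    s=telemetry.read_state();R=Ro.from_euler('xyz',s["eef_rot"]).as_matrix()
    y=R[:,1].copy();y[2]=0;i=np.argmax(abs(y));yy=np.zeros(3);yy[i]=np.sign(y[i])
    x=np.array([0,0,-1.]);G=np.stack([x,yy,np.cross(x,yy)],1)
    print("turn",(Ro.from_matrix(R.T@G).as_rotvec()/np.pi).round(4),"shift",(R.T@(np.array(p)-s["eef_pos"])/300).round(4),
      "tool y",R[:,1].round(3),"tool z",R[:,2].round(3),"j",s["joints"].round(2))
E
python3 -c "
from h import *
go((463.3,82,120))"
```

```text
turn [-0.0818 -0.0001  0.0003] shift [ 0.311  -1.1756  1.4244] tool y [ 0.254  0.967 -0.001] tool z [ 0.967 -0.254 -0.   ] j [ 1.25  0.3   1.52 -0.    1.32 -0.07]
```

```bash
python3 -m handwheel '[[-0.08,0,0,0,-0.1,0.2,0.5],[-0.08,0,0,0,-0.25,0.4,0.5],[-0.08,0,0,0,-0.4,0.6,0.5],[-0.08,0,0,0,-0.5,0.8,0.5],[-0.08,0,0,0,-0.6,0.8,0.5],[-0.08,0,0,0,-0.6,0.8,0.5]]' 20
python3 -c "
from h import *
go((649,260.5,120))"
```

```text
clock: 0.85
eef_pos: [327.1, 294.1, 213.1]
eef_rot: [-1.831, 1.569, -1.84]
wrist_force: [0.2, 1.7, -0.2]
finger_gap: 47.1
turn [-0.0032 -0.0001  0.0004] shift [ 0.31   -0.1009  1.0742] tool y [ 0.01   1.    -0.001] tool z [ 1.   -0.01 -0.  ] j [ 0.65  0.05  1.81 -0.    1.28 -0.91]
```

```bash
python3 -m handwheel '[[-0.003,0,0,0,0,0.2,0.5],[-0.003,0,0,0,-0.05,0.4,0.5],[-0.003,0,0,0,-0.1,0.6,0.5],[-0.003,0,0,0.1,-0.1,0.8,0.5],[-0.003,0,0,0.2,-0.1,0.95,0.5],[-0.003,0,0,0.3,-0.1,1,0.5],[-0.003,0,0,0.3,-0.1,1,0.5],[-0.003,0,0,0.3,-0.1,1,0.5]]'
python3 -c "
from h import *
go((649,260.5,60))"
```

```text
clock: 1.85
eef_pos: [626.4, 261.9, 124.4]
eef_rot: [-0.844, 1.57, -0.843]
wrist_force: [-0.4, -0.8, 1.2]
finger_gap: 47.0
turn [0.0001 0.0002 0.0003] shift [ 0.2147 -0.0046  0.0752] tool y [-0.     1.    -0.001] tool z [1.    0.    0.001] j [ 0.34  0.66  1.2  -0.    1.28 -1.23]
```

```bash
python3 -m handwheel '[[0,0,0,0.1,-0.004,0.075,0.5],[0,0,0,0.2,-0.004,0.075,0.5],[0,0,0,0.215,-0.004,0.075,0.5],[0,0,0,0.215,-0.004,0.075,0.5]]'
python3 - <<'E'
from h import *
go((649,260.5,18))
from cell import camera
import cv2
s=camera("side")[:,:,::-1]; t=camera("top")[:,:,::-1]
a=cv2.resize(s[60:180,220:420],None,fx=3,fy=3,interpolation=2)
b=cv2.resize(t[110:230,150:290],None,fx=3,fy=3,interpolation=2)
cv2.imwrite("pics/s1.png",a);cv2.imwrite("pics/t1.png",b)
E
```

```text
clock: 2.35
eef_pos: [649.1, 261.3, 62.1]
eef_rot: [-0.049, 1.568, -0.048]
wrist_force: [-1.2, 0.4, 0.4]
finger_gap: 47.0
turn [0.0003 0.0009 0.    ] shift [ 0.147  -0.0026 -0.0008] tool y [-0.001  1.    -0.   ] tool z [1.    0.001 0.003] j [ 0.33  0.77  1.17 -0.    1.2  -1.24]
```

View pics/s1.png

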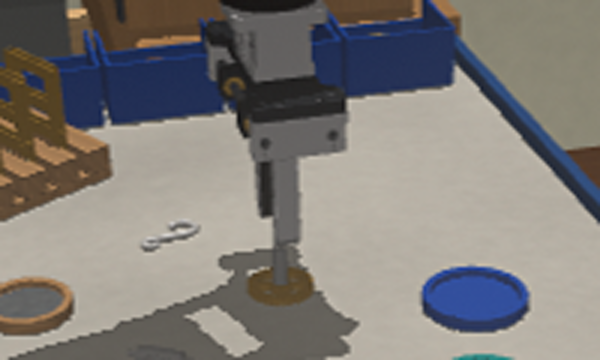

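View pics/t1.png

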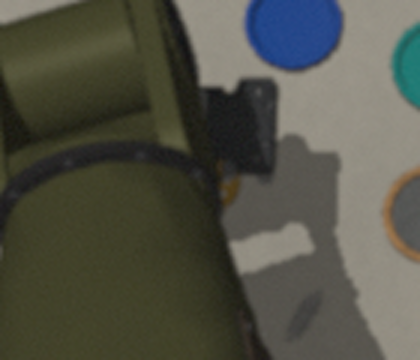

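The gripper sits over the second wheel's hub in the side view: hub at crop (280,262), near finger just above it. Descending and gripping.

```bash
python3 -m handwheel '[[0,0,0,0.05,-0.002,0,0.5],[0,0,0,0.1,-0.002,0,0.5],[0,0,0,0.147,-0.002,0,0.5],[0,0,0,0.147,-0.002,0,0.4],[0,0,0,0.147,-0.002,0,0.2],[0,0,0,0.147,-0.002,0,0],[0,0,0,0.147,-0.002,0,0],[0,0,0,0.147,-0.002,0,0],[0,0,0,0.147,-0.002,0,0]]' 20
python3 - <<'E'
from h import *
go((649,260.5,18))
from cell import camera
import cv2
s=camera("side")[:,:,::-1]
cv2.imwrite("pics/s2.png",cv2.resize(s[90:180,260:380],None,fx=5,fy=5,interpolation=2))
E
```

```text
clock: 3.58
eef_pos: [649.8, 260.7, 18.7]
eef_rot: [0.115, 1.566, 0.116]
wrist_force: [-0.3, 0.3, 4.1]
finger_gap: 11.5
turn [ 0.0002  0.0014 -0.0002] shift [ 0.0024 -0.0008 -0.0028] tool y [-0.001  1.     0.   ] tool z [1.    0.001 0.004] j [ 0.33  0.82  1.19 -0.    1.12 -1.24]
```

View pics/s2.png

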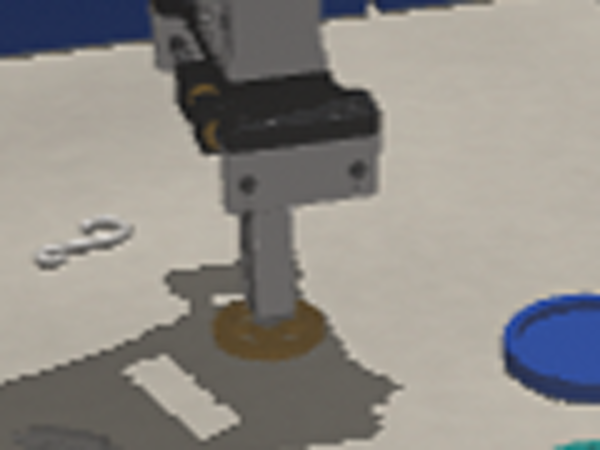

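```bash
python3 -m handwheel '[[0,0,0,-0.05,0,0,0],[0,0,0,-0.12,0,0,0],[0,0,0,-0.2,-0.05,-0.01,0],[0,0,0,-0.2,-0.15,-0.03,0],[0,0,0,-0.2,-0.28,-0.05,0],[0,0,0,-0.2,-0.4,-0.06,0],[0,0,0,-0.2,-0.5,-0.08,0],[0,0,0,-0.2,-0.58,-0.088,0],[0,0,0,-0.2,-0.63,-0.09,0],[0,0,0,-0.2,-0.63,-0.09,0],[0,0,0,-0.2,-0.63,-0.09,0]]'
python3 - <<'E'
from h import *
go((623.5,71.5,25.5))
from cell import camera
import cv2
s=camera("side")[:,:,::-1]
cv2.imwrite("pics/s3.png",cv2.resize(s[110:250,240:440],None,fx=4,fy=4,interpolation=2))
E
```

```text
clock: 5.0
eef_pos: [622.9, 72.5, 78.8]
eef_rot: [0.136, 1.566, 0.137]
wrist_force: [0.3, -0.5, -0.1]
finger_gap: 11.7
turn [ 0.0004  0.0015 -0.0002] shift [ 0.1776 -0.0034  0.0013] tool y [-0.001  1.     0.001] tool z [1.    0.001 0.005] j [ 0.06  0.6   1.42  0.    1.12 -1.51]
```

View pics/s3.png

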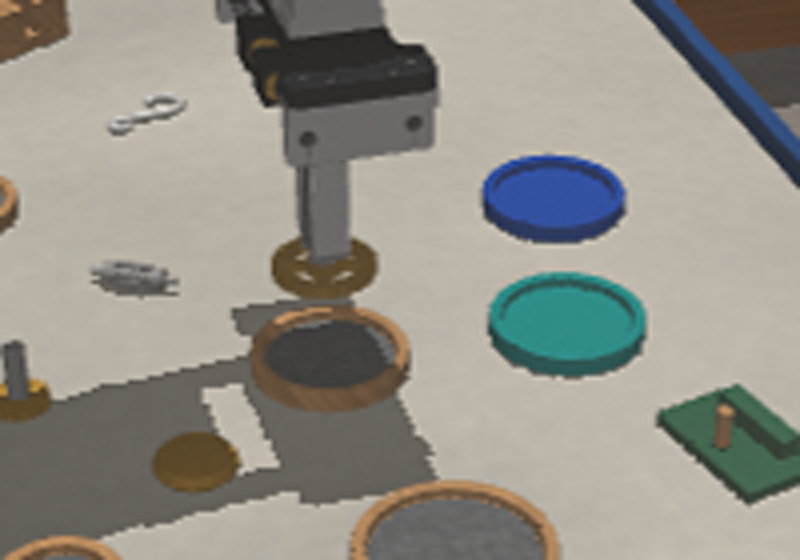

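The wheel is held level above the beech dish: wheel at crop (325,266), dish at (330,352). I'll check the wheel's position over the dish from this picture.

Run:
```python
from h import *
print(ray('side',T((325,266),(240,110),4),63), ray('side',T((330,350),(240,110),4),12))
```

```text
[623.91423769  72.17794581  63.        ] [625.0709451   70.77718507  12.        ]
```

```bash
python3 -m handwheel '[[0,0.0015,0,0.03,-0.003,0.003,0],[0,0.0015,0,0.06,-0.003,0.003,0],[0,0.0015,0,0.09,-0.003,0.003,0],[0,0.0015,0,0.12,-0.003,0.003,0],[0,0.0015,0,0.15,-0.003,0.003,0],[0,0.0015,0,0.165,-0.003,0.003,0],[0,0.0015,0,0.175,-0.003,0.003,0],[0,0.0015,0,0.18,-0.003,0.003,0],[0,0.0015,0,0.18,-0.003,0.003,0],[0,0.0015,0,0.18,-0.003,0.003,0]]'
```

```text
clock: 6.3
eef_pos: [624.0, 71.7, 24.8]
eef_rot: [1.482, 1.57, 1.484]
wrist_force: [0.2, 1.4, -0.3]
finger_gap: 11.5
```

```bash
python3 -m handwheel '[[0,0,0,0,0,0,0.2],[0,0,0,0,0,0,0.35],[0,0,0,0,0,0,0.45],[0,0,0,0,0,0,0.45],[0,0,0,-0.05,0,0,0.45],[0,0,0,-0.12,0,0,0.45],[0,0,0,-0.2,0,0,0.45],[0,0,0,-0.2,0,0,0.45]]'
python3 - <<'E'
from h import *
go((463.3,82,70))
from cell import camera
import cv2
s=camera("side")[:,:,::-1]
cv2.imwrite("pics/s4.png",cv2.resize(s[110:250,240:440],None,fx=4,fy=4,interpolation=2))
E
```

```text
clock: 7.3
eef_pos: [625.1, 71.7, 87.4]
eef_rot: [0.19, 1.567, 0.192]
wrist_force: [-0.0, -0.1, -0.7]
finger_gap: 42.4
turn [ 0.0005  0.0013 -0.0003] shift [ 0.0559  0.035  -0.5396] tool y [-0.002  1.     0.001] tool z [1.    0.002 0.004] j [ 0.06  0.59  1.41  0.    1.14 -1.52]
```

View pics/s4.png

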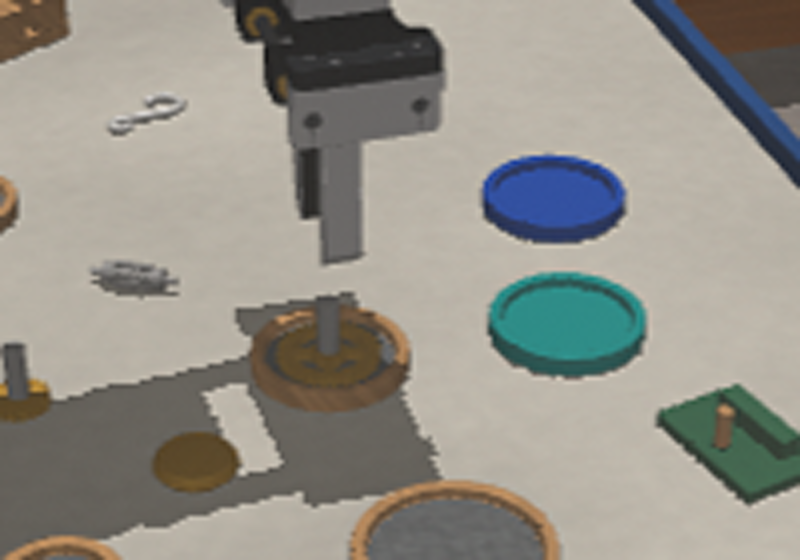

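The second wheel lies flat and centred in its dish (crop (330,352)). Next is the escape wheel.

```bash
python3 -m handwheel '[[0,0.001,0,0,0.005,-0.1,0.45],[0,0.001,0,0,0.02,-0.25,0.45],[0,0.001,0,0,0.035,-0.4,0.45],[0,0.001,0,0,0.035,-0.5,0.45],[0,0.001,0,0.03,0.035,-0.54,0.45],[0,0.001,0,0.055,0.035,-0.54,0.45],[0,0.001,0,0.055,0.035,-0.54,0.45],[0,0.001,0,0.055,0.035,-0.54,0.45]]'
python3 - <<'E'
from h import *
go((463.3,82,18))
from cell import camera
import cv2
s=camera("side")[:,:,::-1]
cv2.imwrite("pics/s5.png",cv2.resize(s[120:280,180:340],None,fx=3.7,fy=3.7,interpolation=2))
E
```

```text
clock: 8.35
eef_pos: [462.8, 81.9, 68.9]
eef_rot: [2.709, 1.569, 2.71]
wrist_force: [-0.1, -0.3, 0.3]
finger_gap: 42.4
turn [ 0.0005 -0.0005 -0.0002] shift [1.697e-01 1.000e-04 1.800e-03] tool y [-0.001  1.     0.001] tool z [ 1.     0.001 -0.001] j [ 0.1   0.31  1.88  0.    0.95 -1.48]
```

View pics/s5.png

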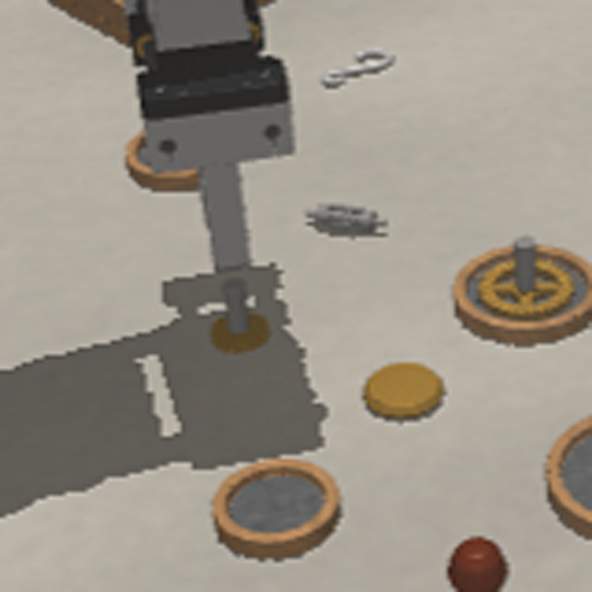

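The hub at crop (235,300) is right below the fingers, and the second wheel sits flat in its dish. Descend and grip.

```bash
python3 -m handwheel '[[0,0,0,0.05,0,0.002,0.45],[0,0,0,0.1,0,0.002,0.45],[0,0,0,0.15,0,0.002,0.45],[0,0,0,0.169,0,0.002,0.45],[0,0,0,0.169,0,0.002,0.3],[0,0,0,0.169,0,0.002,0.1],[0,0,0,0.169,0,0.002,0],[0,0,0,0.169,0,0.002,0],[0,0,0,0.169,0,0.002,0],[0,0,0,0.169,0,0.002,0]]'
python3 -m handwheel '[[0,0,0,-0.05,0,0,0],[0,0,0,-0.12,0,0,0],[0,0,0,-0.2,-0.05,0,0],[0,0,0,-0.2,-0.15,0,0],[0,0,0,-0.2,-0.27,0,0],[0,0,0,-0.2,-0.37,0,0],[0,0,0,-0.2,-0.45,0,0],[0,0,0,-0.2,-0.5,0,0],[0,0,0,-0.2,-0.51,0,0],[0,0,0,-0.2,-0.51,0,0],[0,0,0,-0.2,-0.51,0,0]]'
python3 - <<'E'
from h import *
go((463.3,-71,25))
from cell import camera
import cv2
s=camera("side")[:,:,::-1]
cv2.imwrite("pics/s6.png",cv2.resize(s[160:320,180:340],None,fx=3.7,fy=3.7,interpolation=2))
E
```

```text
clock: 9.65
eef_pos: [463.6, 82.0, 18.6]
eef_rot: [2.198, 1.57, 2.2]
wrist_force: [-0.8, -0.5, 5.9]
finger_gap: 11.5
clock: 11.02
eef_pos: [463.9, -70.4, 78.5]
eef_rot: [2.265, 1.57, 2.267]
wrist_force: [0.4, -0.1, 0.2]
finger_gap: 11.4
turn [ 0.0007 -0.0002 -0.0003] shift [ 0.1784 -0.0021 -0.0018] tool y [-0.002  1.     0.001] tool z [ 1.     0.002 -0.001] j [-0.23  0.29  1.88  0.    0.97 -1.8 ]
```

View pics/s6.png

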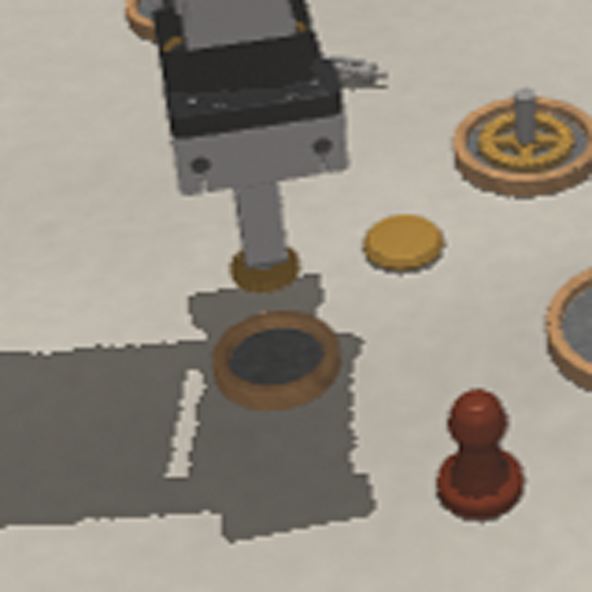

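The escape wheel is held at crop (265,270), above the smallest dish at (276,358). The estimates agree, so I'll lower it.

```bash
python3 - <<'E'
from h import *
print(ray('side',T((265,268),(180,160),3.7),63), ray('side',T((276,356),(180,160),3.7),12))
E
python3 -m handwheel '[[0,0,0,0.03,-0.003,-0.001,0],[0,0,0,0.06,-0.003,-0.001,0],[0,0,0,0.09,-0.003,-0.001,0],[0,0,0,0.12,-0.003,-0.001,0],[0,0,0,0.15,-0.003,-0.001,0],[0,0,0,0.165,-0.003,-0.001,0],[0,0,0,0.175,-0.003,-0.001,0],[0,0,0,0.179,-0.003,-0.001,0],[0,0,0,0.179,-0.003,-0.001,0],[0,0,0,0.179,-0.003,-0.001,0]]'
```

```text
[464.22815354 -70.92959804  63.        ] [463.78914664 -75.09814093  12.        ]
clock: 12.32
eef_pos: [463.7, -71.3, 25.0]
eef_rot: [1.977, 1.57, 1.98]
wrist_force: [0.8, 0.6, -0.7]
finger_gap: 11.7
```

```bash
python3 -m handwheel '[[0,0,0,0,0,0,0.2],[0,0,0,0,0,0,0.35],[0,0,0,0,0,0,0.45],[0,0,0,0,0,0,0.45],[0,0,0,-0.05,0,0,0.45],[0,0,0,-0.12,0,0,0.45],[0,0,0,-0.2,0,0,0.45],[0,0,0,-0.2,-0.1,0,0.45],[0,0,0,-0.2,-0.25,0.01,0.45],[0,0,0,-0.2,-0.4,0.02,0.45],[0,0,0,-0.2,-0.55,0.03,0.45],[0,0,0,-0.2,-0.6,0.03,0.45]]'
python3 - <<'E'
from h import *
go((472.3,-266.5,68))
from cell import camera
import cv2
s=camera("side")[:,:,::-1]
cv2.imwrite("pics/s7.png",cv2.resize(s[180:380,180:380],None,fx=3,fy=3,interpolation=2))
E
```

```text
clock: 13.82
eef_pos: [473.0, -253.4, 85.7]
eef_rot: [0.493, 1.57, 0.494]
wrist_force: [1.1, 0.5, 0.4]
finger_gap: 42.5
turn [ 0.0001  0.0001 -0.0001] shift [ 0.0591 -0.0437 -0.0024] tool y [-0.  1.  0.] tool z [1. 0. 0.] j [-0.56  0.41  1.69  0.    1.04 -2.13]
```

View pics/s7.png

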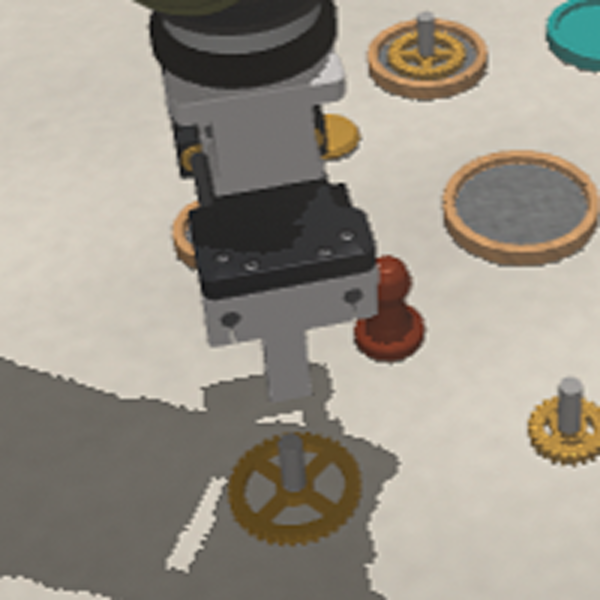

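The great wheel's hub is at crop (291,440) and nothing is near it. Move on and grip.

```bash
python3 -m handwheel '[[0,0,0,0,-0.03,-0.002,0.45],[0,0,0,0.03,-0.0435,-0.002,0.45],[0,0,0,0.06,-0.0435,-0.002,0.45],[0,0,0,0.1,-0.0435,-0.002,0.45],[0,0,0,0.15,-0.0435,-0.002,0.45],[0,0,0,0.2,-0.0435,-0.002,0.45],[0,0,0,0.226,-0.0435,-0.002,0.45],[0,0,0,0.226,-0.0435,-0.002,0.45]]'
python3 - <<'E'
from h import *
go((472.3,-266.5,18))
from cell import camera
import cv2
s=camera("side")[:,:,::-1]
cv2.imwrite("pics/s8.png",cv2.resize(s[280:380,220:340],None,fx=5,fy=5,interpolation=2))
E
```

```text
clock: 14.88
eef_pos: [472.2, -266.6, 17.1]
eef_rot: [2.229, 1.57, 2.229]
wrist_force: [-0.4, 0.1, 0.3]
finger_gap: 42.1
turn [ 0.0001 -0.0002 -0.0002] shift [-0.0028  0.0003  0.0005] tool y [-0.     1.     0.001] tool z [ 1.     0.    -0.001] j [-0.58  0.53  1.71  0.    0.91 -2.15]
```

View pics/s8.png

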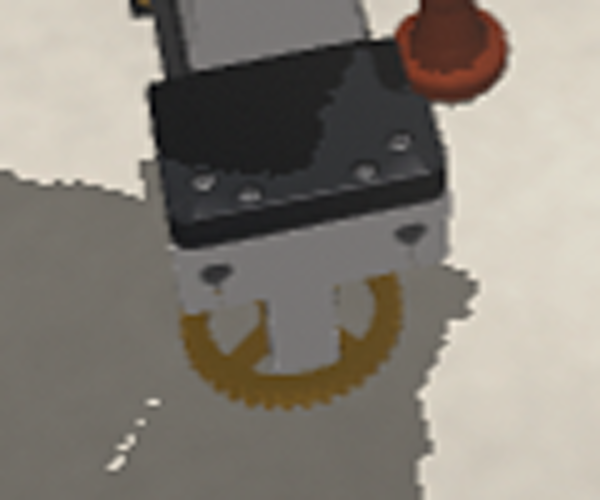

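```bash
python3 -m handwheel '[[0,0,0,-0.003,0,0,0.3],[0,0,0,-0.003,0,0,0.1],[0,0,0,-0.003,0,0,0],[0,0,0,-0.003,0,0,0],[0,0,0,-0.003,0,0,0],[0,0,0,-0.003,0,0,0]]' 25
python3 -m handwheel '[[0,0,0,-0.06,0,0,0],[0,0,0,-0.16,0,0,0],[0,0,0,-0.28,0,0,0],[0,0,0,-0.38,0,0,0],[0,0,0,-0.42,0,0,0],[0,0,0,-0.42,0,0,0]]'
python3 - <<'E'
from h import *
go((640.3,-96.5,145))
from cell import camera
import cv2
s=camera("side")[:,:,::-1]
cv2.imwrite("pics/s9.png",cv2.resize(s[160:380,180:400],None,fx=2.7,fy=2.7,interpolation=2))
E
```

```text
clock: 15.68
eef_pos: [472.5, -266.8, 18.8]
eef_rot: [0.064, 1.57, 0.064]
wrist_force: [-1.9, 0.5, 2.7]
finger_gap: 11.6
clock: 16.42
eef_pos: [472.5, -266.9, 145.2]
eef_rot: [-0.383, 1.57, -0.383]
wrist_force: [0.3, 0.2, -1.6]
finger_gap: 11.4
turn [0.0001 0.0004 0.0002] shift [0.0012 0.5678 0.5594] tool y [-0.  1. -0.] tool z [1.    0.    0.001] j [-0.58  0.35  1.62  0.    1.17 -2.15]
```

View pics/s9.png

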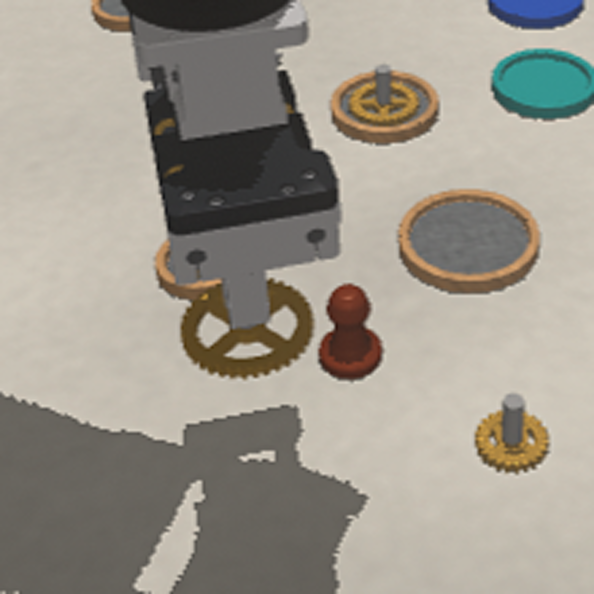

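The great wheel is held high and level, with its underside well above the 55 mm guide. Cross over to the largest dish.

```bash
python3 -m handwheel '[[0,0,0,0,0.05,0.05,0],[0,0,0,0,0.13,0.13,0],[0,0,0,0,0.23,0.23,0],[0,0,0,0,0.34,0.34,0],[0,0,0,0,0.44,0.44,0],[0,0,0,0,0.52,0.52,0],[0,0,0,0,0.56,0.55,0],[0,0,0,0,0.568,0.56,0],[0,0,0,0,0.568,0.56,0],[0,0,0,0,0.568,0.56,0]]'
python3 - <<'E'
from h import *
go((640.3,-96.5,85))
E
```

```text
clock: 17.73
eef_pos: [639.7, -97.1, 144.4]
eef_rot: [1.98, 1.57, 1.979]
wrist_force: [-0.3, -0.3, -0.6]
finger_gap: 11.2
turn [-0.0002 -0.     -0.0001] shift [0.198 0.002 0.002] tool y [0.001 1.    0.   ] tool z [ 1.    -0.001 -0.   ] j [-0.21  0.57  1.29  0.    1.27 -1.78]
```

```bash
python3 -m handwheel '[[0,0,0,0.04,0.002,0.002,0],[0,0,0,0.1,0.002,0.002,0],[0,0,0,0.16,0.002,0.002,0],[0,0,0,0.198,0.002,0.002,0],[0,0,0,0.198,0.002,0.002,0]]'
python3 - <<'E'
from h import *
go((640.3,-96.5,25))
from cell import camera
import cv2
s=camera("side")[:,:,::-1]
cv2.imwrite("pics/s10.png",cv2.resize(s[150:330,260:440],None,fx=3.3,fy=3.3,interpolation=2))
E
```

```text
clock: 18.35
eef_pos: [639.9, -96.4, 83.8]
eef_rot: [2.794, 1.569, 2.793]
wrist_force: [0.5, 0.6, -1.2]
finger_gap: 11.2
turn [-0.0002 -0.0006 -0.0002] shift [ 0.1958 -0.0005  0.0019] tool y [0.001 1.    0.001] tool z [ 1.    -0.001 -0.002] j [-0.21  0.64  1.34  0.    1.16 -1.78]
```

View pics/s10.png

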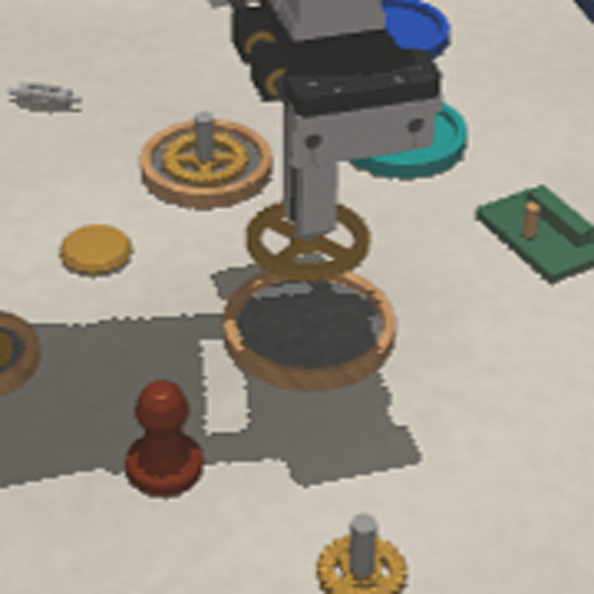

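```bash
python3 - <<'E'
from h import *
print(ray('side',T((308,239),(260,150),3.3),68), ray('side',T((310,323),(260,150),3.3),12))
E
python3 -m handwheel '[[0,0,0,0.03,0,0.002,0],[0,0,0,0.06,0,0.002,0],[0,0,0,0.09,0,0.002,0],[0,0,0,0.12,0,0.002,0],[0,0,0,0.15,0,0.002,0],[0,0,0,0.17,0,0.002,0],[0,0,0,0.185,0,0.002,0],[0,0,0,0.193,0,0.002,0],[0,0,0,0.196,0,0.002,0],[0,0,0,0.196,0,0.002,0],[0,0,0,0.196,0,0.002,0]]'
```

```text
[640.22676375 -97.23017726  68.        ] [ 641.24142351 -100.43532549   12.        ]
clock: 19.77
eef_pos: [640.9, -96.4, 26.1]
eef_rot: [2.323, 1.57, 2.322]
wrist_force: [0.0, 0.1, -1.5]
finger_gap: 11.5
```

```bash
python3 -m handwheel '[[0,0,0,0.004,0,0,0],[0,0,0,0.004,0,0,0],[0,0,0,0.004,0,0,0.2],[0,0,0,0.004,0,0,0.35],[0,0,0,0.004,0,0,0.45],[0,0,0,0.004,0,0,0.45],[0,0,0,-0.06,0,0,0.45],[0,0,0,-0.14,0,0,0.45],[0,0,0,-0.2,0,0,0.45],[0,0,0,-0.2,0,0,0.45]]'
python3 - <<'E'
from h import *
go((614,-266.8,85))
from cell import camera
import cv2
s=camera("side")[:,:,::-1]
cv2.imwrite("pics/s11.png",cv2.resize(s[150:350,220:420],None,fx=3,fy=3,interpolation=2))
E
```

```text
clock: 21.02
eef_pos: [641.7, -96.6, 88.2]
eef_rot: [-0.095, 1.568, -0.096]
wrist_force: [-0.2, 0.2, -0.3]
finger_gap: 42.2
turn [-0.0002  0.0009  0.0001] shift [ 0.0106 -0.5673 -0.092 ] tool y [ 0.001  1.    -0.   ] tool z [ 1.    -0.001  0.003] j [-0.21  0.63  1.34  0.    1.17 -1.78]
```

View pics/s11.png

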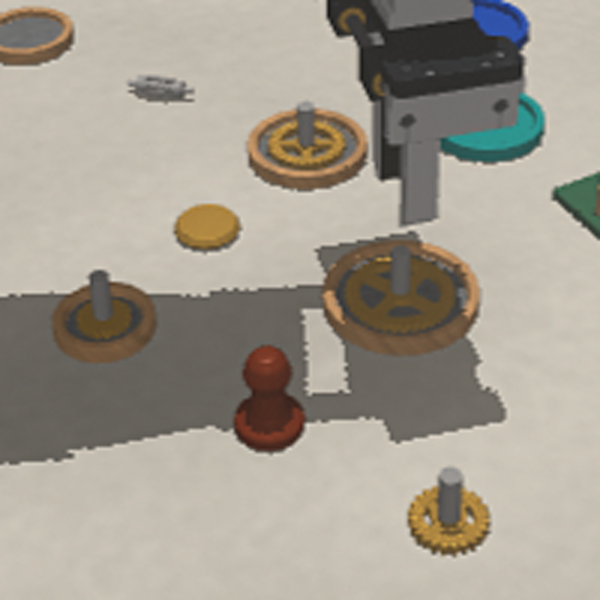

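The great and escape wheels sit flat in their dishes. Third wheel next.

```bash
python3 -m handwheel '[[0,0.001,0,0,-0.06,-0.01,0.45],[0,0.001,0,0,-0.16,-0.03,0.45],[0,0.001,0,0,-0.28,-0.05,0.45],[0,0.001,0,0,-0.4,-0.07,0.45],[0,0.001,0,0,-0.5,-0.09,0.45],[0,0.001,0,0.03,-0.56,-0.092,0.45],[0,0.001,0,0.06,-0.567,-0.092,0.45],[0,0.001,0,0.06,-0.567,-0.092,0.45],[0,0.001,0,0.06,-0.567,-0.092,0.45]]'
python3 - <<'E'
from h import *
go((614,-266.8,18))
from cell import camera
import cv2
s=camera("side")[:,:,::-1]
cv2.imwrite("pics/s12.png",cv2.resize(s[200:360,280:440],None,fx=3.7,fy=3.7,interpolation=2))
E
```

```text
clock: 22.2
eef_pos: [613.7, -265.6, 68.7]
eef_rot: [3.038, 1.568, 3.038]
wrist_force: [0.2, 0.2, -0.0]
finger_gap: 42.2
turn [ 0.0001 -0.0008 -0.0001] shift [ 0.169  -0.0039  0.0013] tool y [-0.  1.  0.] tool z [ 1.     0.    -0.002] j [-0.46  0.7   1.28 -0.    1.17 -2.03]
```

View pics/s12.png

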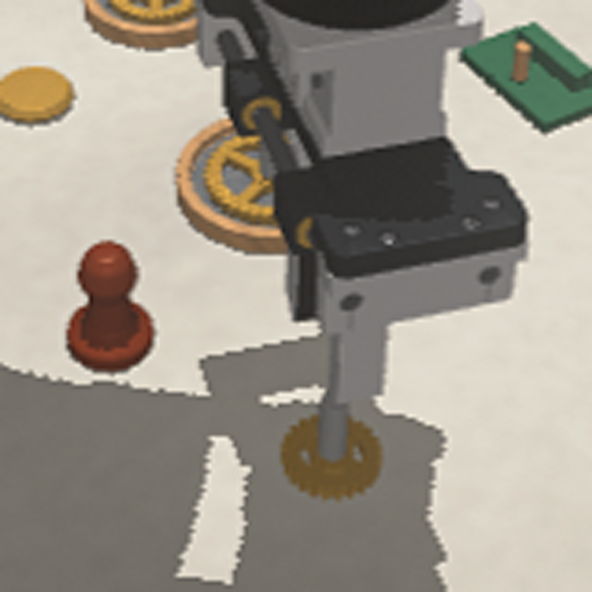

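Run:
```python
from h import *
for p in[(613.7,-287,60.7),(614,-266.8,36),(614,-266.8,6)]:
    q=proj('side',p);print(((q-(280,200)+.5)*3.7-.5).round())
for uv,z in[((333,403),36),((331,455),6)]: print(ray('side',T(uv,(280,200),3.7),z))
```

```text
[347. 394.]
[330. 400.]
[327. 450.]
[ 614.89221805 -268.45415205   36.        ]
[ 614.72126297 -269.51015582    6.        ]
```

Run:
```python
from h import *
for tcp,o,s,obs in[((613.7,-265.6,68.7),(280,200),3.7,(364,403)),((473,-253.4,85.7),(180,180),3,(290,398)),((462.8,81.9,68.9),(180,120),3.7,(231,270)),((641.7,-96.6,88.2),(220,150),3,(419,222))]:
  for dy in(-21,-33.5):
    q=proj('side',np.array(tcp)+(0,dy,-8));print(((q-np.array(o)+.5)*s-.5).round(),end=' ')
  print(obs)
```

```text
[347. 393.] [357. 417.] (364, 403)
[286. 394.] [291. 414.] (290, 398)
[231. 268.] [233. 281.] (231, 270)
[413. 221.] [420. 234.] (419, 222)
```

Run:
```python
from cell import camera
import cv2
s=camera("side")[:,:,::-1]
cv2.imwrite("pics/s13.png",cv2.resize(s[280:340,340:400],None,fx=9,fy=9,interpolation=2))
```

```text
(no output)
```

View pics/s13.png

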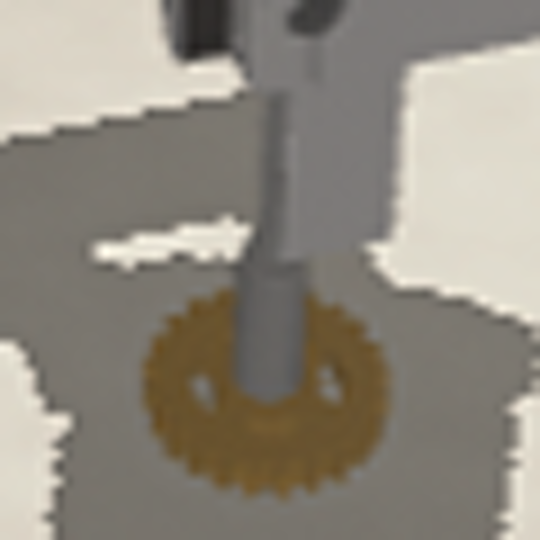

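The finger looks about 3 mm to +x of the hub. I'll grip about 2 mm further towards −x and check the wheel in hand afterwards.

```bash
python3 -m handwheel '[[0,0,0,0.03,-0.004,-0.005,0.45],[0,0,0,0.08,-0.004,-0.005,0.45],[0,0,0,0.13,-0.004,-0.005,0.45],[0,0,0,0.168,-0.004,-0.005,0.45],[0,0,0,0.168,-0.004,-0.005,0.3],[0,0,0,0.168,-0.004,-0.005,0.1],[0,0,0,0.168,-0.004,-0.005,0],[0,0,0,0.168,-0.004,-0.005,0],[0,0,0,0.168,-0.004,-0.005,0],[0,0,0,0.168,-0.004,-0.005,0]]'
python3 -m handwheel '[[0,0,0,-0.06,0,0,0],[0,0,0,-0.16,0,0,0],[0,0,0,-0.28,0,0,0],[0,0,0,-0.36,0,0,0],[0,0,0,-0.4,0,0,0],[0,0,0,-0.4,0,0,0]]'
python3 - <<'E'
from h import *
go((450.3,278,140))
from cell import camera
import cv2
s=camera("side")[:,:,::-1]
cv2.imwrite("pics/s14.png",cv2.resize(s[180:340,300:460],None,fx=3.7,fy=3.7,interpolation=2))
E
```

```text
clock: 23.55
eef_pos: [612.4, -267.2, 19.2]
eef_rot: [-2.831, 1.569, -2.831]
wrist_force: [0.2, 0.1, 5.2]
finger_gap: 11.5
clock: 24.3
eef_pos: [612.7, -267.2, 139.9]
eef_rot: [-1.888, 1.57, -1.888]
wrist_force: [0.0, 0.9, -0.3]
finger_gap: 11.2
turn [ 0.0001 -0.0001  0.0003] shift [-0.0019  1.8176 -0.5409] tool y [-0.     1.    -0.001] tool z [ 1.  0. -0.] j [-0.47  0.63  1.22 -0.    1.29 -2.04]
```

View pics/s14.png

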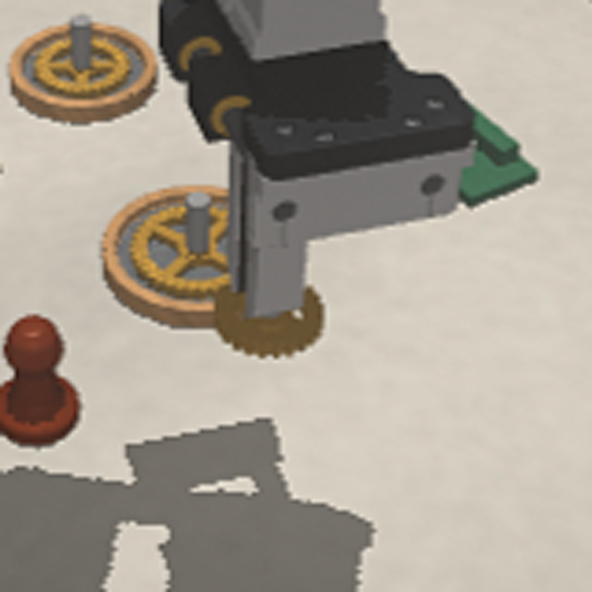

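The third wheel is held. I'll carry it high, in two legs, to the 58 mm dish.

```bash
python3 -m handwheel '[[0,0,0,0,0.06,-0.02,0],[0,0,0,0,0.18,-0.05,0],[0,0,0,0,0.32,-0.09,0],[0,0,0,0,0.48,-0.14,0],[0,0,0,0,0.64,-0.19,0],[0,0,0,0,0.8,-0.24,0],[0,0,0,0,0.9,-0.27,0],[0,0,0,0,0.9,-0.27,0],[0,0,0,0,0.9,-0.27,0]]'
python3 -m handwheel '[[0,0,0,0,0.06,-0.02,0],[0,0,0,0,0.18,-0.05,0],[0,0,0,0,0.32,-0.09,0],[0,0,0,0,0.48,-0.14,0],[0,0,0,0,0.64,-0.19,0],[0,0,0,0,0.8,-0.24,0],[0,0,0,0,0.88,-0.265,0],[0,0,0,0,0.915,-0.27,0],[0,0,0,0,0.915,-0.27,0],[0,0,0,0,0.915,-0.27,0]]'
python3 -c "
from h import *
go((450.3,277.5,85))"
```

```text
clock: 25.48
eef_pos: [531.3, 2.4, 138.3]
eef_rot: [-3.048, 1.568, -3.048]
wrist_force: [-0.4, 0.1, -0.9]
finger_gap: 11.5
clock: 26.72
eef_pos: [450.6, 276.0, 138.3]
eef_rot: [-3.0, 1.568, -3.001]
wrist_force: [-0.7, -0.1, -0.8]
finger_gap: 11.6
turn [-0.0003 -0.0009  0.0001] shift [ 0.1777  0.005  -0.0005] tool y [ 0.001  1.    -0.   ] tool z [ 1.    -0.001 -0.003] j [ 0.48  0.33  1.67  0.    1.15 -1.09]
```

```bash
python3 -m handwheel '[[0,0,0,0.04,0.005,0,0],[0,0,0,0.1,0.005,0,0],[0,0,0,0.16,0.005,0,0],[0,0,0,0.178,0.005,0,0],[0,0,0,0.178,0.005,0,0]]'
python3 - <<'E'
from h import *
go((450.3,277.5,25.5))
from cell import camera
import cv2
s=camera("side")[:,:,::-1]
cv2.imwrite("pics/s15.png",cv2.resize(s[100:200,180:300],None,fx=6,fy=6,interpolation=2))
E
```

```text
clock: 27.35
eef_pos: [450.5, 277.2, 84.7]
eef_rot: [-2.926, 1.567, -2.927]
wrist_force: [-0.3, 0.4, -0.4]
finger_gap: 11.5
turn [-0.0004 -0.001   0.0002] shift [1.972e-01 1.100e-03 1.000e-04] tool y [ 0.001  1.    -0.001] tool z [ 1.    -0.001 -0.003] j [ 0.48  0.4   1.71  0.    1.04 -1.09]
```

View pics/s15.png

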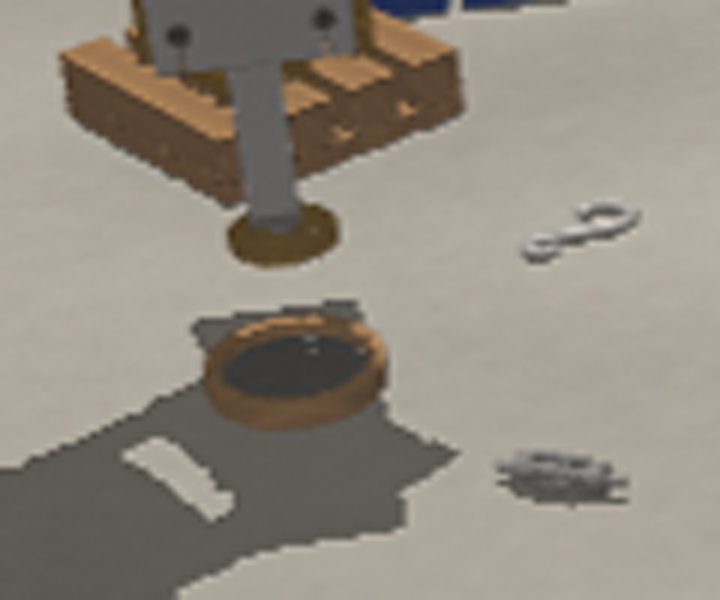

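Run:
```python
from h import *
print(ray('side',T((284,234),(180,100),6),69), ray('side',T((295,364),(180,100),6),12))
```

```text
[453.86494463 276.96627958  69.        ] [450.81989889 277.54101932  12.        ]
```

The side view puts the held wheel about 3 mm to +x of the dish centre, so I'll shift −2 mm in x and lower.

```bash
python3 -m handwheel '[[0,-0.001,0,0.03,0.001,-0.007,0],[0,-0.001,0,0.06,0.001,-0.007,0],[0,-0.001,0,0.09,0.001,-0.007,0],[0,-0.001,0,0.12,0.001,-0.007,0],[0,-0.001,0,0.15,0.001,-0.007,0],[0,-0.001,0,0.17,0.001,-0.007,0],[0,-0.001,0,0.185,0.001,-0.007,0],[0,-0.001,0,0.193,0.001,-0.007,0],[0,-0.001,0,0.197,0.001,-0.007,0],[0,-0.001,0,0.197,0.001,-0.007,0],[0,-0.001,0,0.197,0.001,-0.007,0]]'
```

```text
clock: 28.78
eef_pos: [448.5, 277.7, 26.2]
eef_rot: [-0.213, 1.57, -0.214]
wrist_force: [-0.1, 0.0, -0.2]
finger_gap: 11.3
```

Run:
```python
from h import *
go((448.5,277.5,25.3))
from cell import camera
import cv2
s=camera("side")[:,:,::-1]
cv2.imwrite("pics/s16.png",cv2.resize(s[100:200,180:300],None,fx=6,fy=6,interpolation=2))
```

```text
turn [-0.0004  0.0003  0.0001] shift [ 0.0031 -0.0007  0.    ] tool y [ 0.001  1.    -0.   ] tool z [ 1.    -0.001  0.001] j [ 0.49  0.49  1.75 -0.    0.91 -1.08]
```

View pics/s16.png

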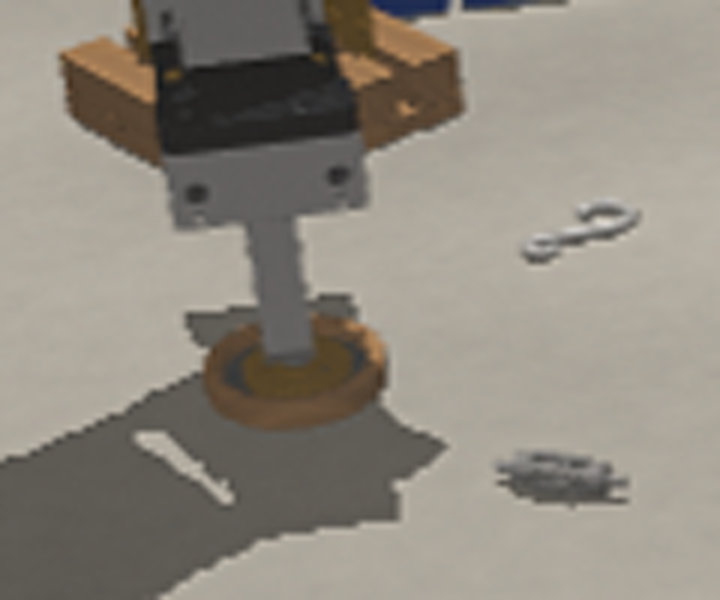

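The wheel is inside the rim, centre at crop (300,370). Lower the last millimetre, release and retreat clear of both views.

```bash
python3 -m handwheel '[[0,0,0,0.003,0,0,0],[0,0,0,0.003,0,0,0],[0,0,0,0.003,0,0,0.2],[0,0,0,0.003,0,0,0.35],[0,0,0,0.003,0,0,0.45],[0,0,0,0.003,0,0,0.45],[0,0,0,-0.06,0,0,0.45],[0,0,0,-0.14,0,0,0.45],[0,0,0,-0.25,0,0,0.45],[0,0,0,-0.4,0,0,0.45],[0,0,0,-0.5,0,0,0.45],[0,0,0,-0.5,0,0,0.45]]'
python3 -m handwheel '[[0,0,0,0,0.1,-0.1,0.45],[0,0,0,0,0.2,-0.2,0.45],[0,0,0,0,0.35,-0.25,0.45],[0,0,0,0,0.5,-0.35,0.45],[0,0,0,0,0.6,-0.45,0.45],[0,0,0,0,0.7,-0.6,0.45],[0,0,0,0,0.8,-0.7,0.45],[0,0,0,0,0.8,-0.7,0.45],[0,0,0,0,0.8,-0.7,0.45],[0,0,0,0,0.8,-0.7,0.45]]'
python3 - <<'E'
from cell import camera
import cv2
s=camera("side")[:,:,::-1];t=camera("top")[:,:,::-1]
cv2.imwrite("pics/s17.png",cv2.resize(s[130:330,200:410],None,fx=3.6,fy=3,interpolation=2) if 0 else cv2.resize(s[130:290,200:400],None,fx=3.6,fy=3.6,interpolation=2))
cv2.imwrite("pics/t17.png",cv2.resize(t[140:270,185:405],None,fx=3.6,fy=3.6,interpolation=2))
E
```

```text
clock: 30.32
eef_pos: [449.1, 278.1, 178.3]
eef_rot: [0.364, 1.566, 0.363]
wrist_force: [0.1, -0.3, -1.0]
finger_gap: 42.1
clock: 31.58
eef_pos: [240.2, 517.7, 177.4]
eef_rot: [0.265, 1.566, 0.263]
wrist_force: [0.4, 0.0, -0.7]
finger_gap: 42.5
```

View pics/s17.png

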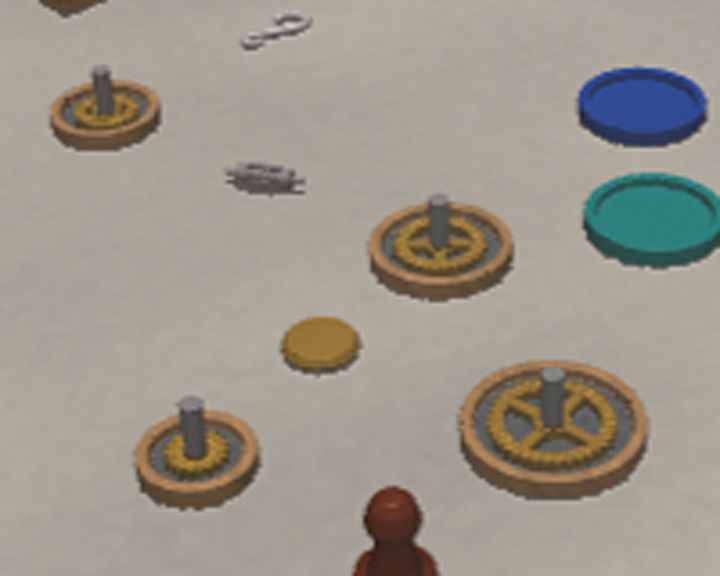

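View pics/t17.png

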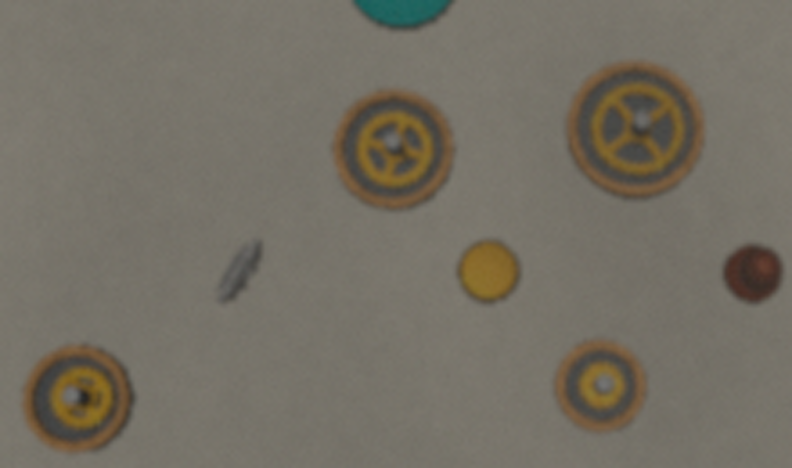

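Both views show all four wheels flat in their dishes. The worst offset is the third wheel, about 3 mm (crop (82,397) against the dish at (78,397)). The bob and guide are where they started. Handing in.

```bash
python3 -c "
from cell import order
print(order.sign_off())"
```

```text
the job is handed in; nothing more can be done
None
```

I set all four brass wheels, gripped by their hubs, into the beech dishes by size. Each was lowered slowly and released on or within about a millimetre of the felt. The job was handed in at about 32 s on the robot clock; sign-off reports no verdict.

**Last checks:**
- **Wheels:** Top and side pictures, taken with the arm withdrawn, show every wheel flat inside its recess. All are centred within about 3 mm; the third wheel is furthest off, about 3 mm towards −y.
- **Guide, bob and look-alikes:** The guide and bob show no visible shift. I did not touch the blue or turquoise dishes.
- **Forces:** Wrist force readings at the end of each move stayed below about 6 N.

**Disagreement:** The two cameras differed by a few mm on positions (up to about 7 mm in y). Before its grasp, the third wheel's hub looked about 3 mm off the fingers along x, so I gripped it 2 mm over. In hand it then measured about 3 mm off the dish centre, so I shifted it 2 mm back before lowering.

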